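Fit the second return spring on the hand press

TASK

One guide rod of the small blue hand press still lacks its return spring. Take the loose long silvery spring, the match of the one already fitted, thread it down over the bare rod (with a slight twist if its coils catch) until it stands fully home on its seat, and only then let go. Leave the short brass-coloured spring where it stands.

Things in the scene. Friction and masses are not known exactly. Their poses are not given: they have to be found in the camera images.
- long_spring: Loose compression spring of silvery wire, the one to fit. It stands upright on the worktop: outer diameter 42 mm, bore 33 mm, wire 4 mm, height 66 mm, flat closed end coils, about 60 g; its coils hold their shape in the grip. Origin: centre of its lower end; z runs up its axis.
- short_spring: Loose brass-coloured compression spring, wrong for the job and to be left alone. It stands upright on the worktop: outer diameter 42 mm, height 40 mm. Origin: centre of its lower end; z runs up its axis.
- rod_foot (a point): Centre of the seat at the foot of the bare steel rod, on the rod's axis, where the spring's lower end will stand (16 mm above the worktop). The rod is 16 mm thick and its rounded tip is 74 mm above the seat; 60 mm above the seat a thin cross pin along y, 20 mm long overall, passes through it. z points up, x from the bare rod to the other rod, y across the plate.
- press_base: Fixed blue base plate of the press, 165 x 74 mm, 14 mm thick, with two upright rods 100 mm apart along its x, each in a flat round seat 48 mm across. The rod at -x is bare; the one at +x already carries a silvery spring (42 mm wide, 66 mm high). Origin: centre of the underside; z up. Mind the fixed microscope, 0.4 m tall, at the left of the worktop (x 0.35 to 0.65 m, y 0.4 to 0.65 m).
Not all that is in view belongs to the job. Leave any brown or turquoise look-alike of the press_base alone.

How it is judged (in metres and radians):
On the way, in this order (a step that is already met when the one before it is completed fails the run):
1. the long spring is held above the tip of the bare rod (z of long_spring in the frame of rod_foot above 0.07 m and horizontal distance between long_spring and rod_foot below 0.03 m and contact force between the fingers and long_spring above 0.5 N), for 0.2 s.
2. it is threaded over the rod, its lower end within 15 mm of the seat, and still held (z of long_spring in the frame of rod_foot below 0.015 m and horizontal distance between long_spring and rod_foot below 0.015 m and contact force between the fingers and long_spring above 0.5 N), for 0.2 s.
At the end, for the whole second after the job is handed in: The long spring is threaded on the bare rod and stands at rest on its seat: lower end within 5 mm of the seat's height and 15 mm of the rod's axis, upright within 10 degrees. The short spring is within 40 mm of where it started (z of long_spring in the frame of rod_foot between -0.005 and 0.005 m and horizontal distance between long_spring and rod_foot below 0.015 m and angle between long_spring's own z axis and vertical below 0.17 rad and linear speed of long_spring below 0.02 m/s and distance of short_spring from where it was at the start of the episode below 0.04 m); the robot touches nothing.
It fails at once if the short spring is pushed or carried more than 40 mm from its place (distance of short_spring from where it was at the start of the episode above 0.04 m).
It also fails if it takes over 43 s, if anything falls off the work surface, if the arm or the gripper's body presses on something with over 40 N, if the wrist force passes 120 N, or if a joint passes its speed limit or range.

ROBOT

A 7-joint arm with a two-finger parallel gripper is mounted at the origin on a cart in front of the work surface, level with it; the furniture and walls round the work are solid. World frame = base frame: x ahead of the robot, y to its left, z up, the work surface at z = 0. Lengths are in mm, angles in rad, forces in N, time in s.
With the tool pointing down it reaches from about 400 to 925 mm from the base axis. Payload 4.1 kg.
Tool frame: the origin (TCP) lies at the very end of the fingers, on their centre line; the grasp point (between the pads) lies arm.grip_point_offset behind it (arm.grip_point_offset is the distance from the TCP to the grasp point, in mm); z points along the fingers, y is the line along which they close (so a half turn about z gives the same grasp; the last joint's range is limited). The gripper opens to 85 mm and grips with 20 to 120 N. Pads are 22 mm wide; open, the fingers measure 114 mm over their backs; the gripper's body (76 mm by 85 mm) begins 54 mm behind the grasp point. The pads swing forward as they close: fully open they stand 13 mm farther back than shut.
Start: joints at [-1.344, 0.398, 0.045, 1.537, -0.019, 1.207, -0.051], TCP at [208.024, 615.852, 206.447] pointing down, gripper open.
Joint ranges: [-2.82, 2.82], [-0.49, 2.23], [-1.37, 1.46], [0, 2.46], [-1.36, 4.5], [0.23, 2], [-2.94, 2.94]. Speed limits (rad/s): [2.57, 2.57, 3.14, 3.14, 3.14, 3.14, 3.14].

INTERFACE

Orientations are given as a unit quaternion [x, y, z, w].
In Python, from cell import arm gives the robot as it stands. Calls block until the motion is done:
- arm.reach(position, orientation): joint-space move of the TCP to a pose.
- arm.servo_line(position, v=150, attitude=None): straight line of the TCP; attitude=None keeps the orientation; v is the mean speed in mm/s.
- arm.move_j(angles): joint-space move.
- arm.set_gripper(opening): opening from 0.0 (shut) to 1.0 (fully open); the grip force is fixed at half the most; returns when the fingers have stopped.
- arm.sleep(seconds).
- arm.solve_ik(position, orientation): joint angles nearest the present ones, or None.
- arm.observe(): the state.
- arm.camera(name): name is "scene" or "side" or "wrist"; returns a dict with "img" (420x560x3 uint8, red, green, blue), "depth" (420x560 float32, mm along the optical axis (not along the pixel's ray), 0 where there is no reading), "fx", "fy", "cx", "cy" (pixels), "eye" and "attitude" of the camera in the world; the wrist camera has in their place "tool_from_camera" (4x4, takes a point from camera to tool coordinates, whose origin is the TCP and whose axes are the flange's). Camera axes: x right, y up, looking along -z (the intrinsics and any distortion apply to the point x, -y, -z); pixel columns grow to the right and rows downward; lengths in mm; the calibration is good to about 2 mm. A picture is of the moment at which its call begins: read the wrist's pose just before it.
A pose or a line that the arm cannot do raises arm.IKError and nothing moves.
- arm.job_done(): hands the job in; it is judged then, once.
Trained networks look in the newest picture that a camera, given by its name, has taken for a name from the list of things; names that differ only in an ending like _2 or _b are one class to them, and where a whole thing is asked for, a point or a joint stands for the part that bears it (a point fixed in the world has none). Each returns a list of dicts, best first, with "score" (0 to 1); they miss things now and then, are a little off and sometimes report something else, mostly with a low value. They report only what shows in the picture. A call takes as long as a camera call. They do not tell look-alikes from the thing itself.
- arm.search_frame(query, camera): "pixel" ([column, row] in pixels, amid what is visible of it).
- arm.silhouettes(query, camera): "region" (420x560 bool, what is visible of it) and "pixel" ([column, row] in pixels, amid what is visible of it).
- arm.place_of(query, camera): "pixel" ([column, row] in pixels: a listed point, or the origin of a listed thing).
The state is a dict: "clock": time; "q": joint angles; "joint_velocities": joint speeds; "joint_efforts": joint torques, N m; "position": TCP position; "ee_rot": TCP orientation; "wrist_force": force on the tool from outside, world axes, zero at the start; "ft_torque": the same for the moment, N m; "opening": opening from 0.0 (shut) to 1.0 (fully open); "grip_force": force on a finger pad.
Only numpy, scipy, OpenCV 4.12 (cv2) and the standard library are available. Lean on these libraries where they do the work, as an engineer would, in place of code of your own. Each camera call takes 0.05 s, during which the arm holds its last target. There are 200 camera calls.

## Working session

There is one attempt and no reset: what is moved stays moved. The work goes in short steps, each a Python script; the robot and the scene stay as the last script left them, time stands still between calls to the robot, and variables do not carry over. Pictures are saved under pics/ and viewed, at most 10 in all, crops included, and the job is handed in when it is done.

```bash
mkdir -p pics; ls
cat > h.py <<'E'
import numpy as np, cv2
from scipy.spatial.transform import Rotation as R
from cell import arm
def shot(n):
    o=arm.observe(); c=arm.camera(n)
    if n=="wrist":
        T=np.eye(4);T[:3,:3]=R.from_quat(o["ee_rot"]).as_matrix();T[:3,3]=o["position"]
        c["M"]=T@np.array(c["tool_from_camera"])
    else:
        T=np.eye(4);T[:3,:3]=R.from_quat(c["attitude"]).as_matrix();T[:3,3]=c["eye"];c["M"]=T
    return c
def ray(c,p):
    d=c["M"][:3,:3]@np.array([(p[0]-c["cx"])/c["fx"],-(p[1]-c["cy"])/c["fy"],-1]);return c["M"][:3,3],d
def at_z(c,p,z):
    o,d=ray(c,p);return o+d*(z-o[2])/d[2]
def cloud(c,mask):
    v,u=np.nonzero(mask&(c["depth"]>0));d=c["depth"][v,u]
    P=np.c_[(u-c["cx"])/c["fx"]*d,-(v-c["cy"])/c["fy"]*d,-d]
    return P@c["M"][:3,:3].T+c["M"][:3,3]
def save(c,f): cv2.imwrite("pics/"+f,c["img"][:,:,::-1])
E
python3 - <<'E'
from h import *
np.set_printoptions(precision=1,suppress=True)
o=arm.observe();print(o,arm.grip_point_offset)
ims=[]
for n in ["scene","side"]:
    c=shot(n);ims.append(c["img"]);print(n,[k for k in c],c["eye"])
    for q,z in [("long_spring",0),("short_spring",0),("rod_foot",16),("press_base",0)]:
        for r in arm.place_of(q,n): print(q,"%.2f"%r["score"],np.array(r["pixel"]),at_z(c,r["pixel"],z))
    for q in ["long_spring","short_spring"]:
        for r in arm.silhouettes(q,n):
            P=cloud(c,r["region"]); print("sil",q,"%.2f"%r["score"],np.array(r["pixel"]),len(P),np.percentile(P,[2,50,98],axis=0).ravel() if len(P) else 0)
for n,i in zip("ab",ims): cv2.imwrite(f"pics/{n}.png",i[:,:,::-1])
E
```

```text
pics
{'clock': 0.0, 'q': array([-1.3,  0.4,  0. ,  1.5, -0. ,  1.2, -0.1]), 'joint_velocities': array([ 0.,  0., -0., -0., -0.,  0., -0.]), 'joint_efforts': array([  0. , -47.5,   1.4, -25.4,   0. ,   0. ,   0. ]), 'position': array([207.8, 615.2, 205.4]), 'ee_rot': array([ 0.2,  1. , -0. , -0. ]), 'wrist_force': array([ 0.4,  0.1, -0. ]), 'ft_torque': array([ 0., -0.,  0.]), 'grip_force': 0.0, 'opening': 0.9981821041599966} 18.700000000000003
scene ['img', 'depth', 'fx', 'fy', 'cx', 'cy', 'eye', 'attitude', 'M'] [ -64.2 -566.   945.9]
long_spring 0.63 [297.3 248. ] [ 465.4 -164.3   -0. ]
short_spring 0.56 [363.  298.4] [ 456.3 -377.7    0. ]
rod_foot 0.88 [185.  189.5] [400.2 205.8  16. ]
rod_foot 0.71 [249.1 166.5] [591.5 131.4  16. ]
rod_foot 0.61 [240.3 237.3] [383.4 -36.   16. ]
press_base 0.61 [223.8 235.3] [366.5  11.4   0. ]
press_base 0.59 [231.6 170. ] [556.3 173.3   0. ]
press_base 0.56 [166.9 191.5] [367.7 253.1   0. ]
sil long_spring 0.62 [297.4 238.8] 416 [ 438.4 -187.5   -2.   460.5 -165.3   31.8  508.4 -129.4   68.4]
sil short_spring 0.70 [363.1 289.8] 339 [ 441.8 -388.3   -1.7  460.8 -368.    18.3  493.8 -350.    42.5]
side ['img', 'depth', 'fx', 'fy', 'cx', 'cy', 'eye', 'attitude', 'M'] [ 62.8 874.3 890.5]
```

View pics/a.png

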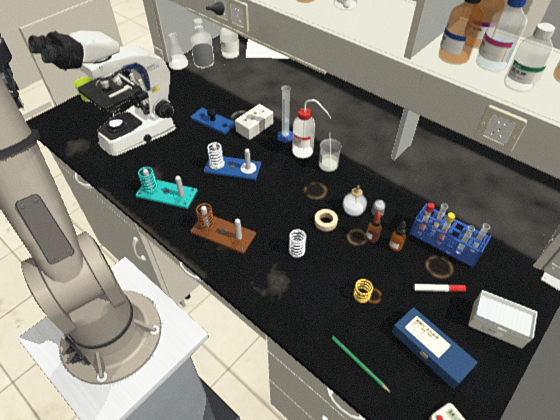

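View pics/b.png

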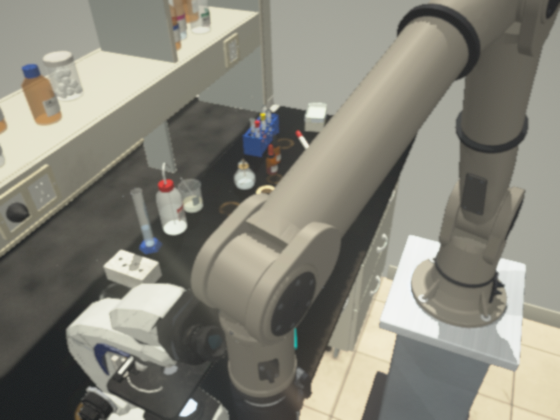

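The scene picture shows the long silvery spring standing alone at (297,243) and the short brass one at (363,291). There are three presses: turquoise at (167,190), brown at (223,232) and blue at (233,165). The blue one fits the description, with its bare rod at (249,163) and its fitted silvery spring at (214,155). The side view is blocked by the arm. I'll confirm with one enlarged crop, then lift clear of the microscope.

```bash
cat > s2.py <<'E'
from h import *
np.set_printoptions(precision=2,suppress=True)
c=shot("scene"); cv2.imwrite("pics/c.png",cv2.resize(c["img"][130:270,180:380,::-1],(800,560),interpolation=cv2.INTER_CUBIC))
o=arm.observe();p=o["position"];print(p)
def down(yaw): # tool z down, tool y at angle yaw in world
    y=np.array([np.cos(yaw),np.sin(yaw),0]);z=np.array([0,0,-1.]);return R.from_matrix(np.c_[np.cross(y,z),y,z]).as_quat()
for t in ([208,615,400],[208,560,450],[300,300,420],[440,-150,300]):
    for yaw in np.arange(-1.5,1.7,.5): 
        q=arm.solve_ik(t,down(yaw)); print(t,round(yaw,1),q if q is None else np.array(q))
print(R.from_quat(o["ee_rot"]).as_matrix())
E
python3 s2.py
```

```text
[208.02 615.87 206.49]
[208, 615, 400] -1.5 [-1.68  0.37  0.55  1.22 -0.19  1.6  -2.67]
[208, 615, 400] -1.0 [-1.62  0.36  0.45  1.22 -0.15  1.6  -2.19]
[208, 615, 400] -0.5 [-1.56  0.35  0.37  1.22 -0.12  1.59 -1.72]
[208, 615, 400] 0.0 [-1.5   0.34  0.28  1.22 -0.09  1.59 -1.24]
[208, 615, 400] 0.5 [-1.45  0.34  0.2   1.22 -0.07  1.59 -0.76]
[208, 615, 400] 1.0 [-1.38  0.33  0.1   1.21 -0.03  1.59 -0.28]
[208, 615, 400] 1.5 [-1.32  0.33  0.01  1.21 -0.    1.6   0.19]
[208, 560, 450] -1.5 [-1.66  0.26  0.51  1.25 -0.12  1.67 -2.68]
[208, 560, 450] -1.0 [-1.6   0.25  0.43  1.25 -0.1   1.67 -2.2 ]
[208, 560, 450] -0.5 [-1.55  0.24  0.35  1.24 -0.08  1.67 -1.72]
[208, 560, 450] 0.0 [-1.49  0.24  0.27  1.24 -0.06  1.67 -1.23]
[208, 560, 450] 0.5 [-1.44  0.24  0.2   1.24 -0.05  1.67 -0.75]
[208, 560, 450] 1.0 [-1.37  0.23  0.11  1.24 -0.03  1.67 -0.27]
[208, 560, 450] 1.5 [-1.3   0.23  0.02  1.24 -0.    1.67  0.22]
[300, 300, 420] -1.5 [-1.38 -0.13  0.43  1.67  0.06  1.59 -2.45]
[300, 300, 420] -1.0 [-1.33 -0.13  0.39  1.67  0.05  1.59 -1.94]
[300, 300, 420] -0.5 [-1.31 -0.13  0.37  1.67  0.05  1.59 -1.44]
[300, 300, 420] 0.0 [-1.26 -0.12  0.33  1.67  0.04  1.59 -0.93]
[300, 300, 420] 0.5 [-1.21 -0.12  0.29  1.67  0.03  1.59 -0.43]
[300, 300, 420] 1.0 [-1.14 -0.12  0.23  1.67  0.03  1.59  0.08]
[300, 300, 420] 1.5 [-1.07 -0.11  0.16  1.67  0.02  1.59  0.59]
[440, -150, 300] -1.5 [-1.14 -0.12  1.29  1.84  0.12  1.34 -1.38]
[440, -150, 300] -1.0 [-1.18 -0.15  1.3   1.84  0.15  1.35 -0.91]
[440, -150, 300] -0.5 [-1.16 -0.14  1.3   1.84  0.14  1.34 -0.4 ]
[440, -150, 300] 0.0 [-1.15 -0.13  1.29  1.84  0.13  1.34  0.11]
[440, -150, 300] 0.5 [-1.13 -0.12  1.28  1.84  0.12  1.34  0.63]
[440, -150, 300] 1.0 [-1.1  -0.11  1.27  1.84  0.1   1.34  1.14]
[440, -150, 300] 1.5 [-1.06 -0.09  1.24  1.84  0.09  1.33  1.66]
[[-0.95  0.32  0.  ]
 [ 0.32  0.95  0.  ]
 [ 0.    0.   -1.  ]]
```

View pics/c.png

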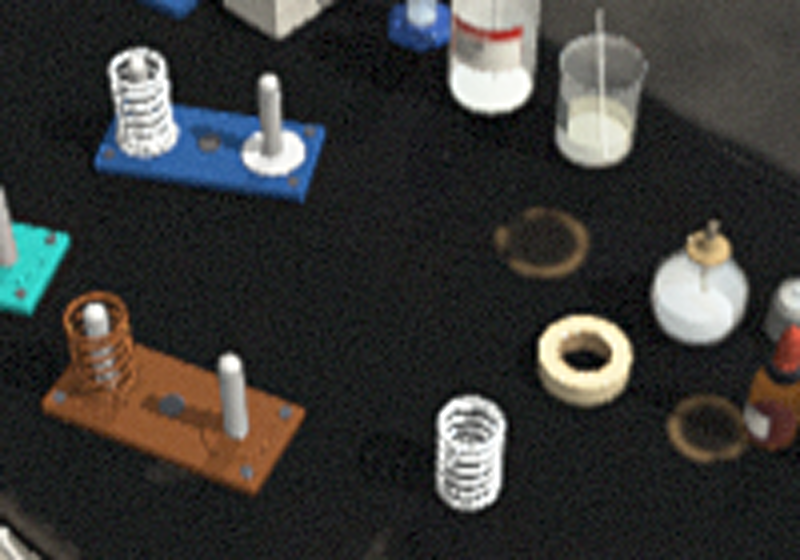

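The crop confirms it. The silvery long spring stands alone with nothing near it, and the blue press has a bare rod at right (crop 268,150) and a silvery spring at left. Next I retract, swing past the microscope at small radius, and look with the wrist camera.

```bash
cat >> h.py <<'E'
np.set_printoptions(precision=2,suppress=True)
def down(yaw):
    y=np.array([np.cos(yaw),np.sin(yaw),0]);z=np.array([0,0,-1.]);return R.from_matrix(np.c_[np.cross(y,z),y,z]).as_quat()
E
python3 - <<'E'
from h import *
arm.move_j([-1.34,-0.12,0,1.67,0,1.59,0]); print(arm.observe()["clock"],arm.observe()["position"])
arm.move_j([-0.22,0.1,0,1.5,0,1.54,0]); o=arm.observe();print(o["clock"],o["position"],o["wrist_force"])
print(R.from_quat(o["ee_rot"]).as_matrix())
c=shot("wrist");save(c,"w1.png");print(c["M"])
for q,z in [("long_spring",0),("rod_foot",16),("press_base",0)]:
    for r in arm.place_of(q,"wrist"): print(q,"%.2f"%r["score"],np.array(r["pixel"]),at_z(c,r["pixel"],z))
E
```

```text
1.9583 [136.6  394.42 421.67]
3.7917 [525.8   75.61 400.06] [-0.23  0.01 -0.02]
[[-0.22  0.98  0.  ]
 [ 0.98  0.22  0.  ]
 [ 0.    0.   -1.  ]]
[[  0.98  -0.21  -0.06 510.54]
 [  0.22   0.94   0.26 140.5 ]
 [  0.    -0.26   0.96 567.77]
 [  0.     0.     0.     1.  ]]
long_spring 0.65 [209.  286.7] [ 454.29 -168.07    0.  ]
rod_foot 0.72 [200.9  39.9] [381.45 206.61  16.  ]
rod_foot 0.70 [179.8 199.3] [386.96 -23.55  16.  ]
rod_foot 0.66 [332. 125.] [586.81 136.07  16.  ]
press_base 0.93 [317.2  90.9] [555.36 178.33   0.  ]
press_base 0.81 [195.2   7.4] [363.16 247.78   0.  ]
press_base 0.55 [173.  169.2] [365.93  16.87   0.  ]
```

View pics/w1.png

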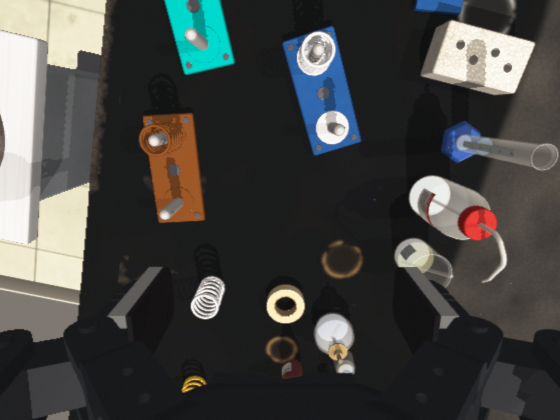

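The wrist view shows the blue press's bare rod and seat at (333,126), its fitted spring at (318,50), and the long spring at about (208,293). I'll take a closer look over the rod, then over the spring.

Run:
```python
from h import *
def go(p,yaw):
    arm.reach(p,down(yaw)); o=arm.observe(); print(o["clock"],o["position"],o["q"])
go([587,136,260],0.35)
c=shot("wrist");save(c,"w2.png")
for q,z in [("rod_foot",16),("press_base",0)]:
    for r in arm.place_of(q,"wrist"): print(q,"%.2f"%r["score"],np.array(r["pixel"]),at_z(c,r["pixel"],z))
for r in arm.silhouettes("press_base","wrist"):
    P=cloud(c,r["region"]); print(len(P)); 
    S=P[(P[:,2]>60)];print("high",len(S),np.median(S,0))
P=cloud(c,np.ones((420,560),bool)); 
S=P[(np.hypot(P[:,0]-587,P[:,1]-136)<30)&(P[:,2]>40)&(P[:,2]<95)]
for a in range(40,95,10):
    s=S[(S[:,2]>=a)&(S[:,2]<a+10)];print(a,len(s),s.mean(0) if len(s) else 0, s.max(0) if len(s) else 0)
go([457,-150,260],0.22)
c=shot("wrist");save(c,"w3.png")
for r in arm.place_of("long_spring","wrist"): print("%.2f"%r["score"],np.array(r["pixel"]),at_z(c,r["pixel"],0))
P=cloud(c,np.ones((420,560),bool)); S=P[(np.hypot(P[:,0]-457,P[:,1]+166)<50)&(P[:,2]>4)&(P[:,2]<80)]
for a in range(4,80,10):
    s=S[(S[:,2]>=a)&(S[:,2]<a+10)]
    if len(s): print(a,len(s),s.min(0),s.max(0))
S=P[(np.hypot(P[:,0]-457,P[:,1]+166)<50)&(P[:,2]>60)&(P[:,2]<72)]
(x,y),rr=cv2.minEnclosingCircle(S[:,:2].astype(np.float32));print("top circle",x,y,rr)
A=np.c_[2*S[:,:2],np.ones(len(S))];print(np.linalg.lstsq(A,(S[:,:2]**2).sum(1),rcond=None)[0])
i=np.hstack([cv2.imread("pics/w2.png")[:,:,:],cv2.imread("pics/w3.png")]); cv2.imwrite("pics/w23.png",cv2.resize(i,(800,300)))
```

```text
4.6917 [587.58 135.51 261.32] [-0.26  0.28 -0.04  1.58  0.01  1.28  0.04]
rod_foot 0.82 [277.4 172.1] [582.95 132.28  16.  ]
rod_foot 0.82 [123.7  41.5] [388.04 205.79  16.  ]
rod_foot 0.58 [ 74.  238.8] [383.44 -25.17  16.  ]
press_base 0.76 [274.7 125.4] [562.69 178.95   0.  ]
press_base 0.61 [ 77.1 199.7] [369.92  16.5    0.  ]
10515
high 1875 [362.93  64.83  77.42]
5752
high 489 [387.68 202.28  81.54]
10103
high 1335 [541.56 216.16  82.14]
40 22 [585.51 138.71  45.16] [593.31 140.76  49.96]
50 21 [584.74 138.63  54.85] [592.81 140.73  59.11]
60 25 [584.84 138.93  65.01] [592.74 140.83  69.49]
70 37 [585.6  137.4   75.85] [595.32 140.92  79.52]
80 175 [586.53 134.1   86.6 ] [594.74 140.63  89.86]
90 35 [586.95 133.07  90.68] [590.46 136.42  91.21]
6.0917 [ 458.1  -148.34  260.11] [ 0.08  0.05  0.15  1.85 -0.01  1.24  0.46]
0.84 [277.7 184.1] [ 456.69 -166.98    0.  ]
4 125 [ 438.02 -185.86    4.  ] [ 477.53 -145.92   13.98]
14 113 [ 438.65 -185.98   14.2 ] [ 476.82 -145.98   23.98]
24 131 [ 438.39 -186.08   24.01] [ 475.94 -145.83   33.89]
34 116 [ 438.16 -186.31   34.31] [ 476.14 -145.91   43.97]
44 151 [ 437.98 -185.8    44.03] [ 476.96 -145.97   53.93]
54 97 [ 438.84 -185.63   54.2 ] [ 476.23 -145.96   63.9 ]
64 450 [ 438.01 -187.53   64.06] [ 479.14 -146.02   68.43]
top circle 458.6136169433594 -166.66690063476562 20.937854766845703
[    458.56    -166.33 -237584.1 ]
```

View pics/w23.png

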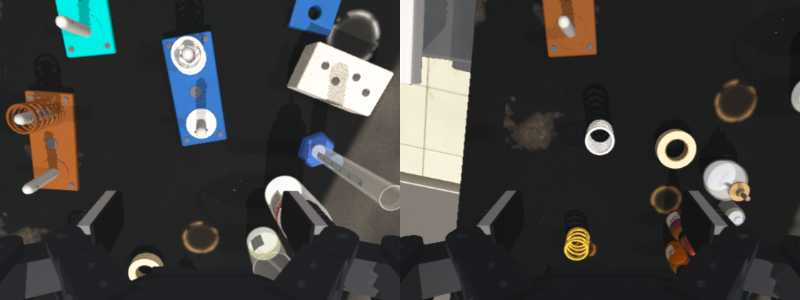

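The rod axis is at about (586,133) from the depth points on its shaft and tip. The spring is at (458.5,-166.5). Time to grasp it and carry it over the rod.

Run:
```python
from h import *
S=np.array([458.5,-166.5])
arm.reach([*S,110],down(0.22)); arm.sleep(.2)
arm.servo_line([*S,28],v=120); arm.sleep(.3)
print(arm.observe()["position"])
arm.set_gripper(0.3); o=arm.observe(); print(o["clock"],o["opening"],o["grip_force"],o["position"])
if o["grip_force"]<5: arm.set_gripper(0.0); o=arm.observe(); print(o["clock"],o["opening"],o["grip_force"])
arm.servo_line([*S,150],v=150)
arm.reach([586,133,185],down(0.35)); arm.sleep(.3)
o=arm.observe(); print(o["clock"],o["position"],o["opening"],o["grip_force"],o["wrist_force"])
c=shot("wrist");save(c,"w4.png")
s=shot("scene");cv2.imwrite("pics/s4.png",np.hstack([cv2.resize(c["img"][:,:,::-1],(400,300)),cv2.resize(s["img"][90:210,180:340,::-1],(400,300),interpolation=cv2.INTER_CUBIC)]))
for n,cc in(("wrist",c),("scene",s)):
  for r in arm.silhouettes("long_spring",n):
    P=cloud(cc,r["region"]); print(n,r["score"],r["pixel"],len(P),np.percentile(P,[1,50,99],axis=0).ravel())
```

```text
[ 458.93 -166.63   28.55]
8.675 0.4573764386215195 59.970918484032154 [ 458.92 -166.59   28.38]
11.1833 [586.04 131.84 185.07] 0.4517895439170416 60.23901913315058 [ 0.64  0.13 -0.2 ]
wrist 0.82 [282.3, 270.9] 9497 [565.79  27.64  -0.17 586.27 128.05 204.84 632.11 152.3  223.59]
scene 0.77 [245.9, 125.6] 231 [565.01 109.96   6.14 593.04 132.16 171.3  744.67 285.26 224.4 ]
```

View pics/s4.png

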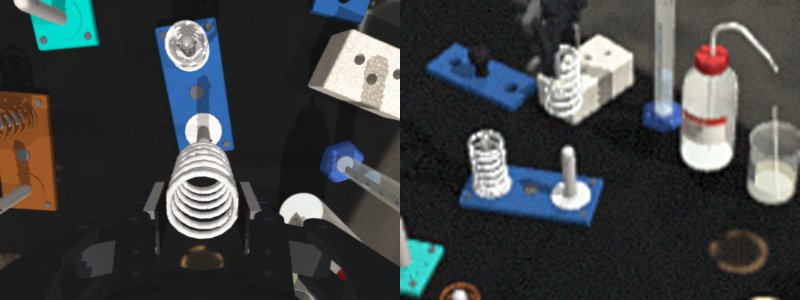

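The spring is held upright, with the bare rod just below and behind it in the wrist view. I'll fit its axis from depth, then thread it with force watching.

Run:
```python
from h import *
from scipy.optimize import least_squares
c=shot("wrist"); r=arm.silhouettes("long_spring","wrist")[0]
P=cloud(c,cv2.erode(r["region"].astype(np.uint8),np.ones((2,2)))>0); P=P[(P[:,2]>150)&(P[:,2]<232)&(np.hypot(P[:,0]-586,P[:,1]-132)<32)]
print(len(P),P[:,2].min(),P[:,2].max())
# axis fit: all surface points (wire) lie at radius ~16.5..21
f=lambda a:np.hypot(P[:,0]-a[0]-a[2]*(P[:,2]-190),P[:,1]-a[1]-a[3]*(P[:,2]-190))-19
s=least_squares(f,[586,132,0,0],loss="soft_l1");a=s.x
print("axis at z190",a[:2],"slope",a[2:],"rms",np.sqrt(np.mean(f(a)**2)))
o=arm.observe();print("tcp",o["position"],o["clock"])
for lo in range(150,230,15):
    k=(P[:,2]>=lo)&(P[:,2]<lo+15);print(lo,k.sum(),P[k].min(0),P[k].max(0))
Q=cloud(c,np.ones((420,560),bool));Q=Q[(np.hypot(Q[:,0]-586,Q[:,1]-133)<14)&(Q[:,2]>25)&(Q[:,2]<95)]
print("rod",len(Q));
if len(Q)>20: print(np.percentile(Q,[2,50,98],axis=0))
```

```text
8555 158.39742487449678 224.7106570513803
axis at z190 [585.59 133.66] slope [ 0. -0.] rms 1.0357029436789202
tcp [585.99 133.   185.03] 11.4833
150 491 [566.63 111.87 158.4 ] [604.94 153.33 164.96]
165 1006 [565.89 112.09 165.02] [605.27 153.96 179.99]
180 1591 [565.75 112.22 180.01] [605.57 153.91 195.  ]
195 1803 [565.64 112.64 195.  ] [605.74 153.74 209.98]
210 3664 [565.74 112.13 210.  ] [605.84 153.79 224.71]Traceback (most recent call last):
  File "<stdin>", line 12, in <module>
    return umr_minimum(a, axis, None, out, keepdims, initial, where)
ValueError: zero-size array to reduction operation minimum which has no identity
```

```bash
cat > d.py <<'E'
from h import *
import sys
def descend(x,y,zs,lim=6):
    for z in zs:
        arm.servo_line([x,y,z],v=60); o=arm.observe();f=o["wrist_force"]
        print(round(z),o["position"],f,o["ft_torque"],round(o["clock"],1))
        if np.linalg.norm(f)>lim: return o
E
python3 - <<'E'
from d import *
arm.servo_line([586,133,125],v=100)
descend(586,133,list(range(117,48,-6))+[47,46,45,44,43])
E
```

```text
117 [585.8  132.95 116.85] [ 0.49 -0.34  0.25] [ 0.04 -0.02  0.01] 12.5
111 [585.59 132.87 110.51] [-0.4  -0.87 -0.47] [-0.02  0.02 -0.05] 12.8
105 [585.55 132.88 104.44] [ 0.18  0.45 -0.68] [ 0.01  0.01 -0.02] 13.0
99 [585.57 132.9   98.45] [ 1.07 -1.03  0.24] [-0.03  0.02  0.01] 13.3
93 [585.57 132.89  92.45] [-0.81  0.66 -0.15] [0.04 0.01 0.03] 13.5
87 [585.56 132.9   86.46] [-0.38 -1.21  0.24] [-0.04 -0.07 -0.05] 13.8
81 [585.57 132.88  80.45] [ 0.83 -0.45 -0.19] [-0.01 -0.01 -0.06] 14.0
75 [585.55 132.86  74.45] [-1.02 -0.67 -0.35] [-0.02  0.09 -0.03] 14.3
69 [585.55 132.87  68.46] [ 0.71  0.05 -1.09] [-0.03 -0.03  0.  ] 14.5
63 [585.54 132.92  62.46] [-0.91 -0.06 -0.54] [-0.04  0.04  0.01] 14.8
57 [585.56 132.92  56.46] [-0.11 -0.51 -0.46] [-0.04  0.   -0.02] 15.0
51 [585.56 132.9   50.46] [ 0.44  0.67 -0.52] [-0.02 -0.   -0.03] 15.3
47 [585.73 132.96  46.7 ] [-0.02  0.   -0.97] [-0.    0.03 -0.01] 15.5
46 [586.02 133.02  46.02] [-0.04  0.52 -0.36] [ 0.02 -0.01 -0.05] 15.8
45 [585.95 132.99  44.96] [ 1.14  0.75 -1.16] [ 0.   -0.01 -0.1 ] 16.0
44 [586.17 133.22  44.47] [-1.47  0.19  2.47] [-0.01  0.28  0.01] 16.3
43 [586.26 133.28  44.36] [-2.4  -0.55  9.13] [-0.13  0.77 -0.04] 16.5
```

It threaded without catching, and contact came at exactly seat height. Before letting go I'll check the picture.

Run:
```python
from d import *
arm.servo_line([586,133,44.4],v=50); arm.sleep(.3); o=arm.observe();print(o["wrist_force"],o["grip_force"],o["position"])
c=shot("wrist");s=shot("scene");cv2.imwrite("pics/s5.png",np.hstack([cv2.resize(c["img"][:,:,::-1],(400,300)),cv2.resize(s["img"][110:200,195:315,::-1],(400,300),interpolation=cv2.INTER_CUBIC)]))
```

```text
[-0.87  1.17  1.47] 60.578668266534805 [586.25 133.17  44.48]
```

View pics/s5.png

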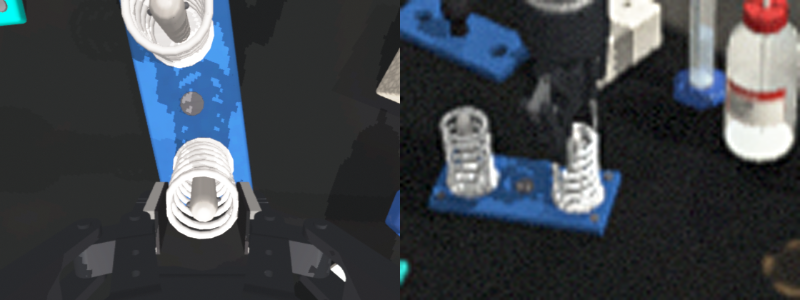

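The spring is on the bare rod, whose tip shows inside the coils (left half, 203,210). It stands on the seat level with its twin, so I release and retreat.

Run:
```python
from d import *
arm.set_gripper(1.0); arm.sleep(.2)
arm.servo_line([586,133,190],v=120); arm.sleep(.5); o=arm.observe();print(o["clock"],o["wrist_force"],o["opening"])
c=shot("wrist");save(c,"w6.png")
P=cloud(c,np.ones((420,560),bool));P=P[(np.hypot(P[:,0]-586,P[:,1]-133)<26)&(P[:,2]>22)&(P[:,2]<95)]
for lo in (22,40,60,74): 
    k=P[(P[:,2]>=lo)&(P[:,2]<min(lo+20,86))];print(lo,len(k),k.min(0),k.max(0))
```

```text
19.7583 [-0.4   0.53 -0.42] 1.0009720920925411
22 324 [565.46 113.86  22.02] [604.29 153.75  41.93]
40 500 [565.59 112.98  40.01] [604.26 153.65  59.98]
60 508 [565.53 113.57  60.  ] [604.34 153.7   80.  ]
74 961 [565.46 111.98  74.01] [607.22 153.84  85.99]
```

View pics/w6.png

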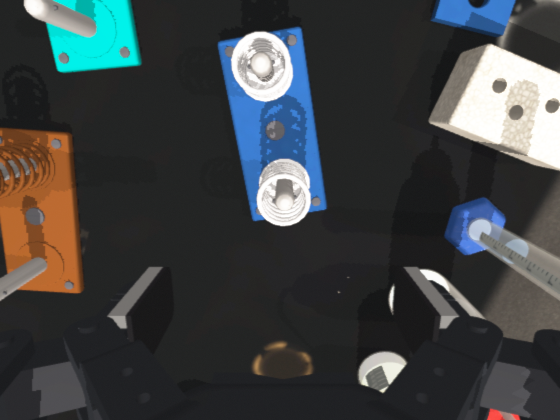

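The spring stands upright on the rod (284,193), like its twin, and the gripper is clear.

```bash
python3 -c "from cell import arm; print(arm.job_done())"
```

```text
the job is handed in; nothing more can be done
None
```

The long silvery spring is threaded on the bare rod and stands upright on its seat, the short brass spring was not touched, and the job was handed in at about 20 s of the 43 s allowed; no verdict was returned.

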